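# Spin the core-inspection turntable and brake it on the mark

### The job

Flick the turntable by its upright peg so that it spins freely with your fingers clear of it, at least as fast as one turn in three seconds. Then brake it with a fingertip pressed on the plate's flat face so that the pointed tab on its rim stops between the two pins, and finish while still holding the fingertip pressed on the plate there. Touch the plate only for that one stop (never halt it elsewhere or drag it round from rest), do not push or block the tab, pinch and lift nothing, and leave the concrete core standing in the middle and the loose things round the turntable in their places.

Things in the scene. Friction and masses are not known exactly. Their poses are not given: they have to be found in the camera images.
- stand: Fixed stand of the turntable: grey block 150 x 150 x 30 mm; origin under its centre, on the turning axis, at table height.
- gatearm: Fixed arm clamped to the stand under the plate; origin on the turning axis at table height. It runs along its own +x out past the rim and carries two upright steel pins, 10 mm thick, tops 23 mm above the plate's face, 155 mm from the axis and 31 mm either side of the arm's x axis (clear gap 52 mm). Its direction varies widely
- wheel: Turning part: round aluminium plate 240 mm across, 12 mm thick, with tab and peg; about 1.35 kg (varies 0.7 to 1.4 times). Origin on the turning axis at the plate's underside, +x towards the tab; flat face 67 mm above the table, bare from 66 mm to 120 mm (rim) from the axis. Turns endlessly either way; left alone, halves its speed in 3 to 7 s. A few newtons of fingertip on the bare ring stop it in about 0.1 s.
- centre (a point): Point on the turning axis at the height of the plate's face.
- tab_tip (a point): The point of the dark steel tab (20 mm wide, 8 mm thick, flush with the face, sticking out 25 mm, its thin flat strap lying on the face for the last 45 mm) on the plate's rim: 145 mm from the axis, at the height of the face. It is the mark.
- gate (a point): Where the tab's tip should stop: midway between the two pins, 145 mm from the axis, at the height of the face. The tab passes just inside the pins without touching them.
- peg_top (a point): Centre of the top of the upright steel peg on the plate: 12 mm thick, 30 mm high above the face, 60 mm from the axis, opposite the tab. Pushing it sideways along its circle turns the plate.
- core: Loose concrete core, 44 mm across, 38 mm high, 0.13 kg, standing on the middle of the plate and turning with it; origin in the centre of its underside. To be left there.
- weight: Loose brass weight with a knob, 40 mm across, 54 mm high, beside the turntable (origin under its centre, as for all bystanders).
- tin: Loose closed aluminium tin, 60 mm across, 50 mm high, beside the turntable.
- prism: Loose concrete bar 100 x 40 x 40 mm, beside the turntable.
- collar: Loose steel collar, 60 mm across, 25 mm high, beside the turntable.

How it is judged:
By the outcome, as a careful person would: the job done as asked, in the order asked, and still so for the second after the job is handed in, while the arm keeps its last pose, push and grip.
It also fails if it takes over 58 s, if anything falls off the work surface, if the arm or the gripper's body presses on something with over 40 N, if the wrist force passes 120 N, or if a joint passes its speed limit or range.

### The arm

A 6-joint arm with a two-finger parallel gripper is mounted at the origin on the work surface. World frame = base frame: x ahead of the robot, y to its left, z up, the work surface at z = 0. Lengths are in m, angles in degrees, forces in N, time in s.
With the tool pointing down it reaches from about 0.35 to 0.875 m from the base axis. Payload 4.2 kg.
Tool frame: the origin (TCP) lies on the centre line of the jaws, within the pads' length; the fingertips stand 25 mm ahead of it and the grasp point (between the pads) lies 6 mm ahead of it; z points along the fingers, y is the line along which they close (so a half turn about z gives the same grasp; the last joint's range is limited). The gripper opens to 87 mm and grips with 3 to 60 N. Pads are 19 mm wide; open, the fingers measure 117 mm over their backs; the gripper's body (75 mm by 190 mm) begins 51 mm behind the grasp point.
Start: joints at [-50.787, 22.042, 0.453, 0, -68.411, -14.817], TCP at [0.258, -0.569, 0.248] pointing down, gripper open.
Joint ranges: [-179.83, 179.83], [-69.29, 118.12], [-61.27, 80.66], [-181.25, 117.63], [-171.15, -9.14], [-177.46, 177.46]. Speed limits (degrees/s): [159.86, 159.86, 180, 180, 180, 180].

### API

Orientations are given as a 3x3 rotation matrix whose columns are the frame's x, y, z axes.
In Python, from station import r gives the robot as it stands.
- The arm moves only by the tool move_arm, never from a script. Its argument "series" is a list of rows, each an object with "grip": the opening, from 0 (shut) to 1 (fully open); "xyz": the shift along the tool's x, y, z in mm, a list of three; "angular": the turn, a rotation vector about the tool's x, y, z in rad, a list of three. A call has 1 to 10 rows; each row is the pose to reach, as a shift and turn from the pose commanded when the call began, along the tool's axes at that moment; what a row does not reach only later rows make up. A row lasts 1/10 s, in which the tool goes at most 50 mm and 8.59 degrees, less where a joint would pass 70% of its speed; a pose out of reach is approached as far as the arm can. A call with a gripper value outside its range is refused whole. The fingers move at their own pace and stop on an object; the grip force is fixed at half the most. Time passes only in rows, so rows that repeat a pose let the fingers close. It gives the time, the measured TCP pose, the force, the opening and the grip force at its end, in the units of the state.
- r.sense(): the state, without advancing time (a new reading comes with each control period).
- r.capture(name): name is "scene" or "top" or "wrist"; returns a dict with "img" (420x560x3 uint8, red, green, blue), "camera_matrix" (3x3 intrinsics, pixels), "rvec" (rotation vector, rad) and "tvec" (3), from world to camera coordinates, as OpenCV has them; the wrist camera has in their place "hand_eye" (4x4, takes a point from camera to tool coordinates, whose origin is the TCP and whose axes are the flange's). Camera axes: x right, y down, z forward; pixel columns grow to the right and rows downward; lengths in m; the calibration is good to about 2 mm. A picture is of the moment at which its call begins: read the wrist's pose just before it. There is no depth.
- r.finish_job(): hands the job in; it is judged then, once.
The state is a dict: "time_s": time; "joints": joint angles; "joint_velocities": joint speeds; "effort": joint torques, N m; "tcp_pos": TCP position; "ee_rot": TCP orientation; "wrist_force": force on the tool from outside, world axes, zero at the start; "moment": the same for the moment, N m; "gripper_width": opening from 0.0 (shut) to 1.0 (fully open); "gripper_force": force on a finger pad.
Only numpy, scipy, OpenCV 4.12 (cv2) and the standard library are available. Lean on these libraries where they do the work, as an engineer would, in place of code of your own. Each camera call takes 0.05 s, during which the arm holds its last target. There are 200 camera calls.

## Working session

There is one attempt and no reset: what is moved stays moved. The work goes in short steps, Python scripts to look and compute and a tool call to move; the robot and the scene stay as the last step left them, time stands still between calls to the robot, and variables do not carry over. Pictures are saved under pics/ and viewed, at most 10 in all, crops included, and the job is handed in when it is done.

Besides the shell and the picture viewer there is one more tool, called after "Emit:" as name([rows], argument=value, ...), one row to a line, values as JSON. move_arm: Moves the arm, as the interface text tells. Its arguments: {"type":"object","properties":{"series":{"type":"array"}},"required":["series"]}

```bash
mkdir -p pics; ls
python3 - <<'E'
from station import r
import cv2,numpy as np,json
s=r.sense();print(s)
o={}
for n in("scene","top"):
    c=r.capture(n);cv2.imwrite(f"pics/{n}0.png",c["img"][:,:,::-1])
    np.savez(f"{n}.npz",**{k:np.array(v) for k,v in c.items() if k!="img"})
    print(n,c["camera_matrix"],c["rvec"],c["tvec"])
E
```

```text
pics
{'time_s': 0.0, 'joints': array([-5.07864262e+01,  2.20898129e+01,  3.78183620e-01, -2.87549682e-02,
       -6.84109834e+01, -1.48156953e+01]), 'joint_velocities': array([ 0.03475177,  0.02300017, -0.01733457, -0.00519334,  0.03807773,
       -0.0118683 ]), 'effort': array([-9.91472803e-06, -3.90666246e+01,  1.87410057e+01,  4.21977773e+00,
        1.10237769e-02, -1.80341040e-04]), 'tcp_pos': array([ 0.25794417, -0.56867304,  0.24645924]), 'ee_rot': array([[-9.10775377e-01, -4.12900993e-01, -9.91338020e-04],
       [-4.12902172e-01,  9.10773288e-01,  1.95305219e-03],
       [ 9.64669988e-05,  2.18811747e-03, -9.99997601e-01]]), 'wrist_force': array([-0.21981569, -0.38922144, -0.32474616]), 'moment': array([0.0084122, 0.0070167, 0.0047513]), 'gripper_force': 0.0, 'gripper_width': 1.0021944226112955}
scene [[450.77525752   0.         282.62609785]
 [  0.         450.77525752 202.94028402]
 [  0.           0.           1.        ]] [ 1.74980016  1.4347928  -0.7792159 ] [-0.1775078  -0.23014994  1.65596896]
top [[400.25473624   0.         276.30447993]
 [  0.         400.25473624 203.89343761]
 [  0.           0.           1.        ]] [ 2.1852947  -2.13243967  0.16003408] [0.02106235 0.58496783 0.79901864]
```

View pics/top0.png

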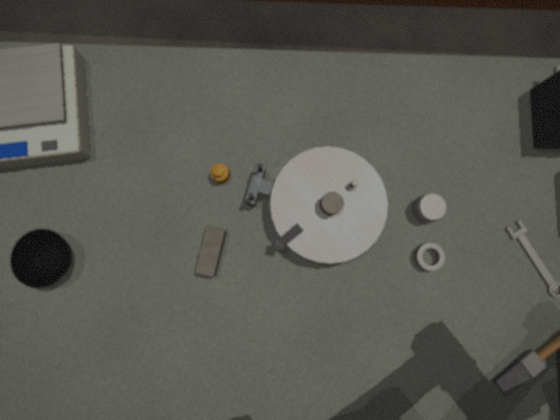

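View pics/scene0.png

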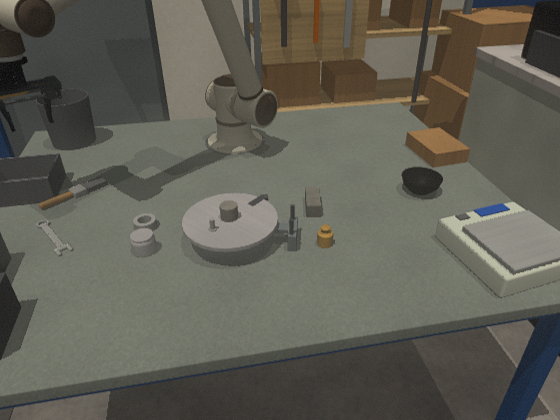

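The top view shows the plate centre near (329,205), tab tip near (270,250), peg near (350,185), and pins near (262,170) and (250,203). In the scene view the gate arm is at (292,230), and the peg and tab are visible on the plate. Next I measure these.

```bash
cat > h.py <<'E'
import cv2,numpy as np
def cam(n): return np.load(f"{n}.npz")
def ray(c,uv,z):
    R,_=cv2.Rodrigues(c["rvec"]);K=c["camera_matrix"];o=-R.T@c["tvec"].ravel()
    uv=np.atleast_2d(np.array(uv,float))
    d=(R.T@np.linalg.inv(K)@np.c_[uv,np.ones(len(uv))].T).T
    return o+d*((z-o[2])/d[:,2])[:,None]
def proj(c,P):
    return cv2.projectPoints(np.atleast_2d(np.array(P,float)),c["rvec"],c["tvec"],c["camera_matrix"],None)[0].reshape(-1,2)
E
python3 - <<'E'
from h import *
for n,sd in(("top",(300,180)),("scene",(250,230))):
    c=cam(n);im=cv2.imread(f"pics/{n}0.png");g=im.min(2)
    m=(g>140).astype(np.uint8) if n=="top" else (g>140).astype(np.uint8)
    k,l,st,_=cv2.connectedComponentsWithStats(m)
    i=1+np.argmax([s[4] if abs(s[0]+s[2]/2-(329 if n=="top" else 231))<25 else 0 for s in st[1:]])
    cs,_=cv2.findContours((l==i).astype(np.uint8),0,cv2.CHAIN_APPROX_NONE);h=cv2.convexHull(max(cs,key=cv2.contourArea)).reshape(-1,2)
    P=ray(c,h,.067)[:,:2]
    A=np.c_[2*P,np.ones(len(P))];w=np.ones(len(P),bool)
    for _ in range(4):
        s=np.linalg.lstsq(A[w],(P[w]**2).sum(1),rcond=None)[0];R=np.sqrt(s[2]+s[:2]@s[:2]);e=np.hypot(*(P-s[:2]).T)-R;w=abs(e)<.003
    print(n,st[i],s[:2],R,w.sum(),len(P))
c=cam("top");im=cv2.imread("pics/top0.png")
for nm,uv,z in(("tip",(268,252),.067),("peg",(350,184),.097),("pinA",(262,169),.09),("pinB",(251,203),.09),("weight",(220,173),.05),("prism",(211,251),.04),("tin",(431,207),.05),("collar",(430,257),.025)):
    print(nm,ray(c,uv,z)[0])
a=cv2.resize(im[130:280,190:400],None,fx=3.8,fy=3.8,interpolation=2);cv2.imwrite("pics/c1.png",a)
a=cv2.resize(cv2.imread("pics/scene0.png")[170:270,170:340],None,fx=4.6,fy=4.6,interpolation=2);cv2.imwrite("pics/c2.png",a)
E
```

```text
top [ 272  148  115  114 8491] [ 0.58458026 -0.07105068] 0.1162017281948652 48 48
scene [ 182  194   95   47 2090] [ 0.58761107 -0.06928512] 0.11616016116881601 29 29
tip [0.48352192 0.05000099 0.067     ]
peg [ 0.61961247 -0.1077935   0.097     ]
pinA [0.64659628 0.0660874  0.09      ]
pinB [0.57790163 0.08574562 0.09      ]
weight [0.64466656 0.15425022 0.05      ]
prism [0.4831627  0.16713285 0.04      ]
tin [ 0.58448727 -0.2857568   0.05      ]
collar [ 0.48170068 -0.29076951  0.025     ]
```

View pics/c1.png

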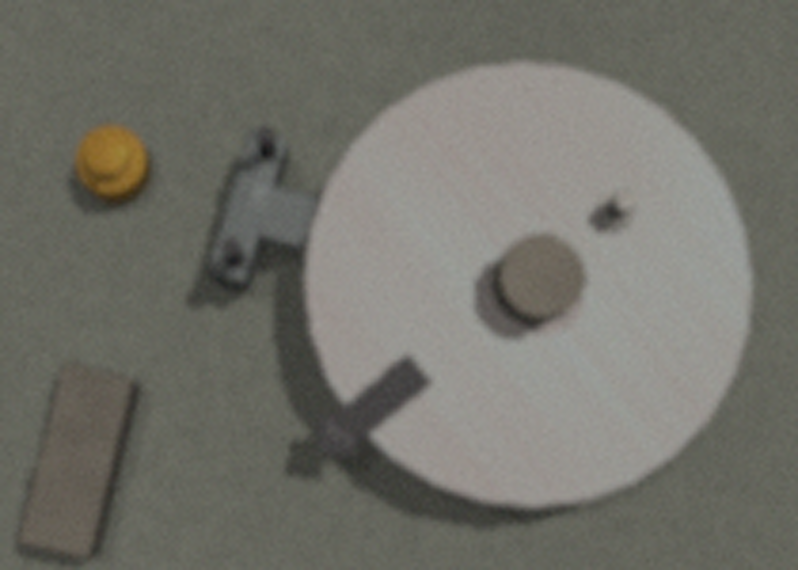

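View pics/c2.png

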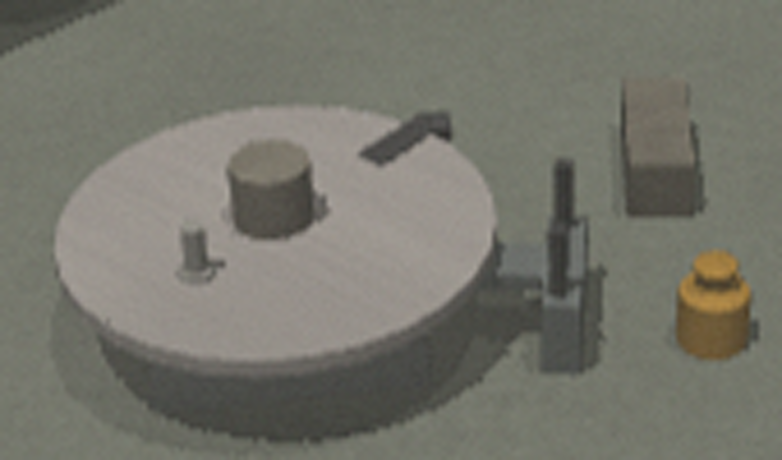

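Centre is about (0.586, -0.070). The pin tops are at top-view pixels (260,168) and (251.3,198), and scene-view pixels (291.3,219) and (292.6,205). The tab strap runs from crop pixel (420,368) to about (335,445) in the top view, and the peg top is at crop (622,208).

Run:
```python
from h import *
t,s=cam("top"),cam("scene")
T=lambda x,y:(190+x/3.8-.4,130+y/3.8-.4)
S=lambda x,y:(170+x/4.6-.4,170+y/4.6-.4)
C=np.array([.586,-.070])
def tri(a,b):
    P=[np.c_[cv2.Rodrigues(c["rvec"])[0],c["tvec"].reshape(3)] for c in(t,s)]
    X=cv2.triangulatePoints(t["camera_matrix"]@P[0],s["camera_matrix"]@P[1],np.array(a,float),np.array(b,float));return (X[:3]/X[3]).ravel()
for n,a,b,z in(("pinA",T(266,142),S(558,226),.09),("pinB",T(231,255),S(564,162),.09),("peg",T(622,206),S(193,228),.097),("coretop",T(541,277),S(270,163),.105),("strapin",T(420,368),S(372,155),.067)):
    A,B=ray(t,a,z)[0][:2],ray(s,b,z)[0][:2];X=tri(a,b)
    print(n,A,B,X,"pol",[(np.hypot(*(p-C)).round(4),np.degrees(np.arctan2(*(p-C)[::-1])).round(1)) for p in(A,B,X[:2])])
a,b=ray(t,[T(420,368),T(345,432)],.067);print("tabdir",np.degrees(np.arctan2(*(b-a)[1::-1])))
```

```text
pinA [0.65058846 0.07097018] [0.65295382 0.07283143] [0.65110185 0.07223457 0.08870581] pol [(np.float64(0.1551), np.float64(65.4)), (np.float64(0.1577), np.float64(64.9)), (np.float64(0.1564), np.float64(65.4))]
pinB [0.59036229 0.08734254] [0.59448079 0.08865029] [0.59091732 0.08855164 0.08761092] pol [(np.float64(0.1574), np.float64(88.4)), (np.float64(0.1589), np.float64(86.9)), (np.float64(0.1586), np.float64(88.2))]
peg [ 0.62016194 -0.11426965] [ 0.62671277 -0.11422518] [ 0.62095718 -0.11459376  0.09310153] pol [(np.float64(0.0559), np.float64(-52.3)), (np.float64(0.0601), np.float64(-47.4)), (np.float64(0.0567), np.float64(-51.9))]
coretop [ 0.58086092 -0.07122291] [ 0.58611209 -0.07008437] [ 0.58139546 -0.07065287  0.10208106] pol [(np.float64(0.0053), np.float64(-166.6)), (np.float64(0.0001), np.float64(-37.0)), (np.float64(0.0047), np.float64(-171.9))]
strapin [ 0.53601973 -0.01318438] [ 0.53164366 -0.00951893] [ 0.53600841 -0.01130277  0.07008375] pol [(np.float64(0.0757), np.float64(131.3)), (np.float64(0.0813), np.float64(131.9)), (np.float64(0.0771), np.float64(130.4))]
tabdir 131.67553574916798
```

Gate direction is about 76.5°, the tab is at 131°, and the peg is at -49°. First I move to above the flick start point, closing the gripper and turning it so its flat edge faces the peg.

Emit:
move_arm([
  {"grip":0,"xyz":[-30,16,5],"angular":[0,0,-0.05]},
  {"grip":0,"xyz":[-70,37,12],"angular":[0,0,-0.1]},
  {"grip":0,"xyz":[-110,58,18],"angular":[0,0,-0.15]},
  {"grip":0,"xyz":[-150,79,25],"angular":[0,0,-0.2]},
  {"grip":0,"xyz":[-190,100,32],"angular":[0,0,-0.25]},
  {"grip":0,"xyz":[-230,120,38],"angular":[0,0,-0.29]},
  {"grip":0,"xyz":[-270,141,45],"angular":[0,0,-0.29]},
  {"grip":0,"xyz":[-310,162,52],"angular":[0,0,-0.29]},
  {"grip":0,"xyz":[-345,180,58],"angular":[0,0,-0.29]},
  {"grip":0,"xyz":[-380,198,62],"angular":[0,0,-0.29]},
])

```text
time_s: 1.1
tcp_pos: [0.5229, -0.2301, 0.1847]
ee_rot: [[-0.754, -0.656, -0.001], [-0.656, 0.754, 0.0], [0.001, 0.001, -1.0]]
wrist_force: [0.1, -0.3, 0.4]
gripper_width: 0.17
gripper_force: 0.0
```

Emit:
move_arm([
  {"grip":0,"xyz":[-35,7,8],"angular":[0,0,0]},
  {"grip":0,"xyz":[-70,14,20],"angular":[0,0,0]},
  {"grip":0,"xyz":[-95,20,30],"angular":[0,0,0]},
  {"grip":0,"xyz":[-108,21,36],"angular":[0,0,0]},
  {"grip":0,"xyz":[-108,21,36],"angular":[0,0,0]},
  {"grip":0,"xyz":[-108,21,36],"angular":[0,0,0]},
])

```text
time_s: 1.7
tcp_pos: [0.5897, -0.1458, 0.1495]
ee_rot: [[-0.755, -0.656, -0.001], [-0.656, 0.755, -0.0], [0.001, 0.0, -1.0]]
wrist_force: [-0.1, 0.5, 0.6]
gripper_width: 0.007
gripper_force: 0.0
```

Run:
```python
from h import *
from station import r
s=r.sense();print(s["tcp_pos"],s["gripper_width"])
a=r.capture("scene")["img"];b=r.capture("top")["img"]
im=np.hstack([cv2.resize(a[150:270,150:310,::-1],(400,300)),cv2.resize(b[130:280,230:430,::-1],(400,300))])
cv2.imwrite("pics/c3.png",im)
```

```text
[ 0.58973118 -0.14576681  0.14950513] 0.006639658996093693
```

View pics/c3.png

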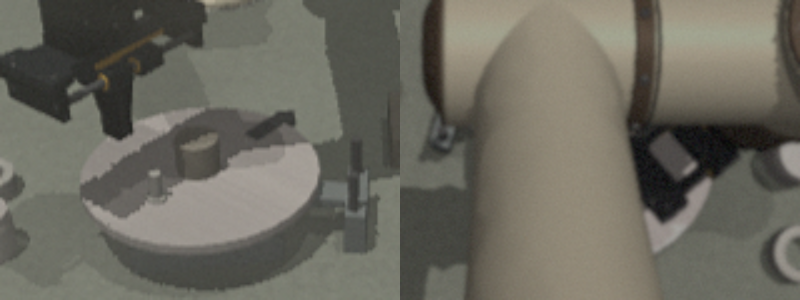

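Emit:
move_arm([
  {"grip":0,"xyz":[0,0,20],"angular":[0,0,0]},
  {"grip":0,"xyz":[0,0,38],"angular":[0,0,0]},
  {"grip":0,"xyz":[0,0,47],"angular":[0,0,0]},
  {"grip":0,"xyz":[0,0,47],"angular":[0,0,0]},
  {"grip":0,"xyz":[0,0,47],"angular":[0,0,0]},
])

```text
time_s: 2.3
tcp_pos: [0.5905, -0.1458, 0.1034]
ee_rot: [[-0.755, -0.656, 0.001], [-0.656, 0.755, -0.0], [-0.001, -0.001, -1.0]]
wrist_force: [-0.4, -1.0, 0.8]
gripper_width: 0.006
gripper_force: 0.0
```

Emit:
move_arm([
  {"grip":0,"xyz":[-14,0,0],"angular":[0,0,0]},
  {"grip":0,"xyz":[-36,0,0],"angular":[0,0,0]},
  {"grip":0,"xyz":[-58,2,0],"angular":[0,0,0]},
  {"grip":0,"xyz":[-60,2,0],"angular":[0,0,0]},
  {"grip":0,"xyz":[-50,0,-25],"angular":[0,0,0]},
  {"grip":0,"xyz":[-40,0,-60],"angular":[0,0,0]},
  {"grip":0,"xyz":[-30,0,-80],"angular":[0,0,0]},
])

```text
time_s: 3.0
tcp_pos: [0.6142, -0.1257, 0.186]
ee_rot: [[-0.754, -0.657, 0.005], [-0.657, 0.754, -0.001], [-0.004, -0.004, -1.0]]
wrist_force: [0.8, 0.0, -0.4]
gripper_width: 0.006
gripper_force: 0.0
```

Run:
```python
from h import *
from station import r
import time
L=[]
for i in range(4):
    t=r.sense()["time_s"];a=r.capture("scene")["img"];L.append(a[150:270,150:310,::-1]);print(t)
    np.save(f"s{i}.npy",a)
cv2.imwrite("pics/c4.png",np.vstack([np.hstack([cv2.resize(x,(400,300)) for x in L[:2]]),np.hstack([cv2.resize(x,(400,300)) for x in L[2:]])]))
print(r.sense()["tcp_pos"])
```

```text
3.0
3.05
3.1
3.15
[ 0.61298807 -0.12535304  0.18320829]
```

View pics/c4.png

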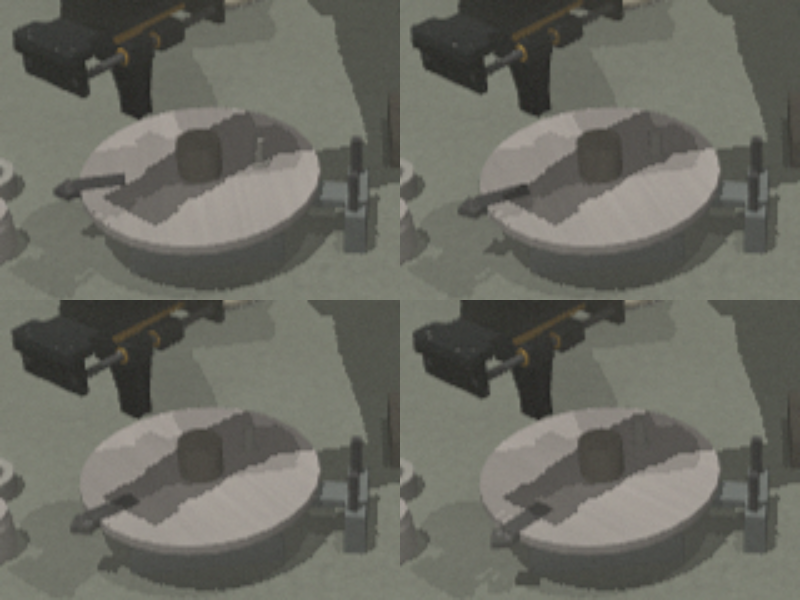

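The plate is spinning counter-clockwise. The tab moves from crop (60,190) toward (500,540) over four frames and the fingers are clear. Now I go to a hover above the robot-side ring, about 90° from the gate.

Emit:
move_arm([
  {"grip":0,"xyz":[12,34,0],"angular":[0,0,0]},
  {"grip":0,"xyz":[25,74,0],"angular":[0,0,0]},
  {"grip":0,"xyz":[38,112,0],"angular":[0,0,0]},
  {"grip":0,"xyz":[45,130,0],"angular":[0,0,0]},
  {"grip":0,"xyz":[45,134,10],"angular":[0,0,0]},
  {"grip":0,"xyz":[45,134,35],"angular":[0,0,0]},
  {"grip":0,"xyz":[45,134,60],"angular":[0,0,0]},
  {"grip":0,"xyz":[45,134,76],"angular":[0,0,0]},
  {"grip":0,"xyz":[45,134,82],"angular":[0,0,0]},
])

```text
time_s: 4.1
tcp_pos: [0.49, -0.0541, 0.0975]
ee_rot: [[-0.755, -0.656, -0.005], [-0.656, 0.755, -0.001], [0.005, 0.003, -1.0]]
wrist_force: [0.3, 0.1, 0.0]
gripper_width: 0.005
gripper_force: 0.0
```

```bash
cat > look.py <<'E'
import sys
from h import *
from station import r
N=int(sys.argv[1]);out=sys.argv[2]
T=[];I=[]
for i in range(N):
    T.append(r.sense()["time_s"]);I.append(r.capture("scene")["img"])
np.savez_compressed(out,T=T,I=np.array(I));s=r.sense();print(T[0],T[-1],s["time_s"],s["tcp_pos"],s["wrist_force"])
E
cat > ang.py <<'E'
from h import *
C=np.array([.586,-.0705]);sc=cam("scene")
th=np.radians(np.arange(0,360,1.));rr=np.linspace(.085,.115,9)
uv=proj(sc,[[C[0]+q*np.cos(a),C[1]+q*np.sin(a),.067] for q in rr for a in th]).astype(np.float32).reshape(9,360,2)
def polar(im): return cv2.remap(im.astype(np.float32).mean(2),uv[...,0],uv[...,1],cv2.INTER_LINEAR).mean(0)
def angles(I):
    P=np.array([polar(i) for i in I]);bg=np.median(P,0)
    D=np.maximum(bg-P,0)/bg;out=[]
    k=np.ones(13)/13
    for d in D:
        e=np.convolve(np.r_[d[-6:],d,d[:6]],k,"valid");j=e.argmax();ix=(j+np.arange(-9,10))%360
        out.append((j+(d[ix]*np.arange(-9,10)).sum()/max(d[ix].sum(),1e-9),e[j]))
    return np.array(out)
E
python3 look.py 40 a.npz
python3 - <<'E'
from ang import *
z=np.load("a.npz");A=angles(z["I"])
for t,a in zip(z["T"],A): print(round(t,2),a.round(2),end=" ")
cv2.imwrite("pics/c5.png",cv2.resize(z["I"][20][150:290,140:340,::-1],(800,560)))
E
```

```text
4.1 6.05 6.1 [ 0.4908956  -0.0539186   0.10054005] [-0.15011859  0.07839634  0.45915333]
4.1 [187.8    0.36] 4.15 [199.89   0.37] 4.2 [211.63   0.38] 4.25 [223.29   0.4 ] 4.3 [235.26   0.41] 4.35 [246.87   0.41] 4.4 [258.59   0.42] 4.45 [270.27   0.42] 4.5 [281.83   0.41] 4.55 [293.4   0.4] 4.6 [304.88   0.39] 4.65 [316.34   0.39] 4.7 [327.59   0.38] 4.75 [338.94   0.38] 4.8 [350.04   0.38] 4.85 [1.29 0.38] 4.9 [12.19  0.39] 4.95 [23.12  0.4 ] 5.0 [33.98  0.4 ] 5.05 [44.64  0.41] 5.1 [55.23  0.42] 5.15 [65.75  0.42] 5.2 [76.31  0.42] 5.25 [86.54  0.42] 5.3 [96.76  0.42] 5.35 [107.03   0.42] 5.4 [117.13   0.43] 5.45 [127.22   0.43] 5.5 [137.14   0.42] 5.55 [147.24   0.37] 5.6 [157.06   0.33] 5.65 [166.77   0.22] 5.7 [177.27   0.28] 5.75 [187.08   0.37] 5.8 [196.9    0.37] 5.85 [206.77   0.38] 5.9 [216.73   0.4 ] 5.95 [226.27   0.4 ] 6.0 [236.19   0.41] 6.05 [245.85   0.42]
```

View pics/c5.png

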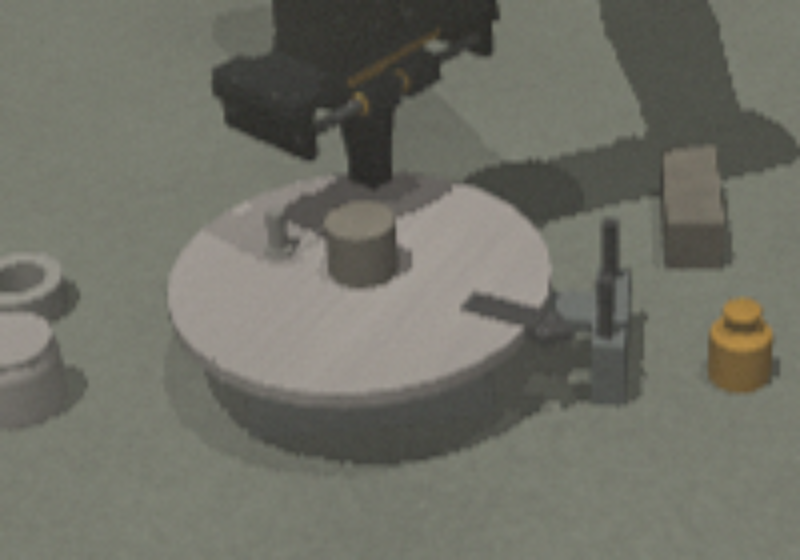

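The hover pose is good: the tab tracks cleanly at about 195°/s with a slow decay, and the finger is about 8 mm above the face. I let it coast down so the braking is precise.

Emit:
move_arm([
  {"grip":0,"xyz":[0,0,0],"angular":[0,0,0]},
  {"grip":0,"xyz":[0,0,0],"angular":[0,0,0]},
  {"grip":0,"xyz":[0,0,0],"angular":[0,0,0]},
  {"grip":0,"xyz":[0,0,0],"angular":[0,0,0]},
  {"grip":0,"xyz":[0,0,0],"angular":[0,0,0]},
  {"grip":0,"xyz":[0,0,0],"angular":[0,0,0]},
  {"grip":0,"xyz":[0,0,0],"angular":[0,0,0]},
  {"grip":0,"xyz":[0,0,0],"angular":[0,0,0]},
  {"grip":0,"xyz":[0,0,0],"angular":[0,0,0]},
  {"grip":0,"xyz":[0,0,0],"angular":[0,0,0]},
])

```text
time_s: 7.1
tcp_pos: [0.4909, -0.0539, 0.1006]
ee_rot: [[-0.755, -0.656, 0.0], [-0.656, 0.755, 0.0], [-0.0, -0.0, -1.0]]
wrist_force: [-0.4, -0.8, 0.8]
gripper_width: 0.006
gripper_force: 0.0
```

Emit:
move_arm([
  {"grip":0,"xyz":[0,0,0],"angular":[0,0,0]},
  {"grip":0,"xyz":[0,0,0],"angular":[0,0,0]},
  {"grip":0,"xyz":[0,0,0],"angular":[0,0,0]},
  {"grip":0,"xyz":[0,0,0],"angular":[0,0,0]},
  {"grip":0,"xyz":[0,0,0],"angular":[0,0,0]},
  {"grip":0,"xyz":[0,0,0],"angular":[0,0,0]},
  {"grip":0,"xyz":[0,0,0],"angular":[0,0,0]},
  {"grip":0,"xyz":[0,0,0],"angular":[0,0,0]},
  {"grip":0,"xyz":[0,0,0],"angular":[0,0,0]},
  {"grip":0,"xyz":[0,0,0],"angular":[0,0,0]},
])

```text
time_s: 8.1
tcp_pos: [0.4909, -0.0539, 0.1005]
ee_rot: [[-0.755, -0.656, -0.0], [-0.656, 0.755, 0.0], [0.0, 0.0, -1.0]]
wrist_force: [0.1, 0.7, 0.5]
gripper_width: 0.004
gripper_force: 0.0
```

Emit:
move_arm([
  {"grip":0,"xyz":[0,0,0],"angular":[0,0,0]},
  {"grip":0,"xyz":[0,0,0],"angular":[0,0,0]},
  {"grip":0,"xyz":[0,0,0],"angular":[0,0,0]},
  {"grip":0,"xyz":[0,0,0],"angular":[0,0,0]},
  {"grip":0,"xyz":[0,0,0],"angular":[0,0,0]},
  {"grip":0,"xyz":[0,0,0],"angular":[0,0,0]},
  {"grip":0,"xyz":[0,0,0],"angular":[0,0,0]},
  {"grip":0,"xyz":[0,0,0],"angular":[0,0,0]},
  {"grip":0,"xyz":[0,0,0],"angular":[0,0,0]},
  {"grip":0,"xyz":[0,0,0],"angular":[0,0,0]},
])

```text
time_s: 9.1
tcp_pos: [0.4909, -0.0539, 0.1005]
ee_rot: [[-0.755, -0.656, -0.0], [-0.656, 0.755, -0.0], [0.0, -0.0, -1.0]]
wrist_force: [0.3, 0.7, -0.0]
gripper_width: 0.006
gripper_force: 0.0
```

Emit:
move_arm([
  {"grip":0,"xyz":[0,0,0],"angular":[0,0,0]},
  {"grip":0,"xyz":[0,0,0],"angular":[0,0,0]},
  {"grip":0,"xyz":[0,0,0],"angular":[0,0,0]},
  {"grip":0,"xyz":[0,0,0],"angular":[0,0,0]},
  {"grip":0,"xyz":[0,0,0],"angular":[0,0,0]},
  {"grip":0,"xyz":[0,0,0],"angular":[0,0,0]},
  {"grip":0,"xyz":[0,0,0],"angular":[0,0,0]},
  {"grip":0,"xyz":[0,0,0],"angular":[0,0,0]},
  {"grip":0,"xyz":[0,0,0],"angular":[0,0,0]},
  {"grip":0,"xyz":[0,0,0],"angular":[0,0,0]},
])

```text
time_s: 10.1
tcp_pos: [0.4909, -0.0539, 0.1005]
ee_rot: [[-0.755, -0.656, -0.0], [-0.656, 0.755, -0.0], [0.0, 0.0, -1.0]]
wrist_force: [-0.1, 0.4, -0.2]
gripper_width: 0.006
gripper_force: 0.0
```

Emit:
move_arm([
  {"grip":0,"xyz":[0,0,0],"angular":[0,0,0]},
  {"grip":0,"xyz":[0,0,0],"angular":[0,0,0]},
  {"grip":0,"xyz":[0,0,0],"angular":[0,0,0]},
  {"grip":0,"xyz":[0,0,0],"angular":[0,0,0]},
  {"grip":0,"xyz":[0,0,0],"angular":[0,0,0]},
  {"grip":0,"xyz":[0,0,0],"angular":[0,0,0]},
  {"grip":0,"xyz":[0,0,0],"angular":[0,0,0]},
  {"grip":0,"xyz":[0,0,0],"angular":[0,0,0]},
  {"grip":0,"xyz":[0,0,0],"angular":[0,0,0]},
  {"grip":0,"xyz":[0,0,0],"angular":[0,0,0]},
])

```text
time_s: 11.1
tcp_pos: [0.4909, -0.0539, 0.1005]
ee_rot: [[-0.755, -0.656, -0.0], [-0.656, 0.755, -0.0], [0.0, 0.0, -1.0]]
wrist_force: [-0.1, -0.6, -0.5]
gripper_width: 0.006
gripper_force: 0.0
```

Emit:
move_arm([
  {"grip":0,"xyz":[0,0,0],"angular":[0,0,0]},
  {"grip":0,"xyz":[0,0,0],"angular":[0,0,0]},
  {"grip":0,"xyz":[0,0,0],"angular":[0,0,0]},
  {"grip":0,"xyz":[0,0,0],"angular":[0,0,0]},
  {"grip":0,"xyz":[0,0,0],"angular":[0,0,0]},
  {"grip":0,"xyz":[0,0,0],"angular":[0,0,0]},
  {"grip":0,"xyz":[0,0,0],"angular":[0,0,0]},
  {"grip":0,"xyz":[0,0,0],"angular":[0,0,0]},
  {"grip":0,"xyz":[0,0,0],"angular":[0,0,0]},
  {"grip":0,"xyz":[0,0,0],"angular":[0,0,0]},
])

```text
time_s: 12.1
tcp_pos: [0.4909, -0.0539, 0.1006]
ee_rot: [[-0.755, -0.656, 0.0], [-0.656, 0.755, 0.0], [-0.0, -0.0, -1.0]]
wrist_force: [-0.7, 0.3, 0.4]
gripper_width: 0.004
gripper_force: 0.0
```

```bash
cat > fit.py <<'E'
import sys
from ang import *
from scipy.optimize import curve_fit
a=np.load("a.npz");b=np.load(sys.argv[1]);n=len(a["T"])
A=angles(np.concatenate([a["I"],b["I"]]))[n:,0];T=b["T"]
u=np.unwrap(A,period=360);t=T-T[-1]
f=lambda t,p,w,k:p+w/k*(1-np.exp(-k*t))
p,_=curve_fit(f,t,u,[u[-1],80,.12]) if t[0]<-.8 else (None,None)
if p is None:
    g=lambda t,p,w:f(t,p,w,.12);p=np.r_[curve_fit(g,t,u,[u[-1],80])[0],.12]
print("last T",T[-1],"angle",p[0]%360,"w",p[1],"k",p[2],"rms",np.std(f(t,*p)-u), "now w",p[1])
for tgt in (66,68,70,72):
    print(tgt,[round(T[-1]+x,3) for m in range(3) for x in [-np.log(max(1e-9,1-((tgt-p[0])%360+360*m)*p[2]/p[1]))/p[2]] if x<12])
E
python3 look.py 20 b.npz; python3 fit.py b.npz
```

```text
12.1 13.05 13.1 [ 0.49092987 -0.05389618  0.10054219] [-0.11485738  0.25177347  0.44022357]
last T 13.05 angle 77.50173269469707 w 79.25966443867325 k 0.16732409047552155 rms 0.054930752889559696 now w 79.25966443867325
66 [np.float64(21.003)]
68 [np.float64(21.099)]
70 [np.float64(21.197)]
72 [np.float64(21.296)]
```

Run:
```python
from ang import *
from scipy.optimize import curve_fit
a=np.load("a.npz");b=np.load("b.npz")
A=angles(np.concatenate([a["I"],b["I"]]))[:,0];f=lambda t,p,w,k:p+w/k*(1-np.exp(-k*t))
f=lambda t,p,w,d,j:p+w*t-d*t*t/2+j*t**3/6
for T,u in((a["T"],A[:40]),(b["T"],A[40:])):
    u=np.unwrap(u,period=360);tm=T.mean();p,c=curve_fit(f,T-tm,u,[u[len(u)//2],100,20,0]);print(tm,p.round(2),np.sqrt(np.diag(c)).round(2))
```

```text
5.075 [409.52 212.59  27.86  12.07] [0.09 0.25 0.39 2.31]
12.575 [398.32  85.91  14.37  -1.47] [0.02 0.12 0.36 4.33]
```

Emit:
move_arm([
  {"grip":0,"xyz":[0,0,0],"angular":[0,0,0]},
  {"grip":0,"xyz":[0,0,0],"angular":[0,0,0]},
  {"grip":0,"xyz":[0,0,0],"angular":[0,0,0]},
  {"grip":0,"xyz":[0,0,0],"angular":[0,0,0]},
  {"grip":0,"xyz":[0,0,0],"angular":[0,0,0]},
  {"grip":0,"xyz":[0,0,0],"angular":[0,0,0]},
  {"grip":0,"xyz":[0,0,0],"angular":[0,0,0]},
  {"grip":0,"xyz":[0,0,0],"angular":[0,0,0]},
  {"grip":0,"xyz":[0,0,0],"angular":[0,0,0]},
  {"grip":0,"xyz":[0,0,0],"angular":[0,0,0]},
])

```text
time_s: 14.1
tcp_pos: [0.4909, -0.0539, 0.1006]
ee_rot: [[-0.755, -0.656, -0.0], [-0.656, 0.755, -0.0], [0.0, 0.0, -1.0]]
wrist_force: [-0.7, -0.3, -0.3]
gripper_width: 0.005
gripper_force: 0.0
```

Emit:
move_arm([
  {"grip":0,"xyz":[0,0,0],"angular":[0,0,0]},
  {"grip":0,"xyz":[0,0,0],"angular":[0,0,0]},
  {"grip":0,"xyz":[0,0,0],"angular":[0,0,0]},
  {"grip":0,"xyz":[0,0,0],"angular":[0,0,0]},
  {"grip":0,"xyz":[0,0,0],"angular":[0,0,0]},
  {"grip":0,"xyz":[0,0,0],"angular":[0,0,0]},
  {"grip":0,"xyz":[0,0,0],"angular":[0,0,0]},
  {"grip":0,"xyz":[0,0,0],"angular":[0,0,0]},
  {"grip":0,"xyz":[0,0,0],"angular":[0,0,0]},
  {"grip":0,"xyz":[0,0,0],"angular":[0,0,0]},
])

```text
time_s: 15.1
tcp_pos: [0.4909, -0.0539, 0.1005]
ee_rot: [[-0.755, -0.656, -0.0], [-0.656, 0.755, 0.0], [0.0, 0.0, -1.0]]
wrist_force: [-0.1, -0.1, 0.7]
gripper_width: 0.008
gripper_force: 0.0
```

```bash
python3 look.py 8 c.npz; python3 fit.py c.npz
```

```text
15.1 15.45 15.5 [ 0.49091708 -0.05389251  0.10055299] [-0.83272042  0.79754765 -0.66379634]
last T 15.45 angle 239.6994731294147 w 58.01305905461093 k 0.12 rms 0.04358055971757509 now w 58.01305905461093
66 [np.float64(19.506)]
68 [np.float64(19.562)]
70 [np.float64(19.619)]
72 [np.float64(19.676)]
```

Emit:
move_arm([
  {"grip":0,"xyz":[0,0,0],"angular":[0,0,0]},
  {"grip":0,"xyz":[0,0,0],"angular":[0,0,0]},
  {"grip":0,"xyz":[0,0,0],"angular":[0,0,0]},
  {"grip":0,"xyz":[0,0,0],"angular":[0,0,0]},
  {"grip":0,"xyz":[0,0,0],"angular":[0,0,0]},
  {"grip":0,"xyz":[0,0,0],"angular":[0,0,0]},
  {"grip":0,"xyz":[0,0,0],"angular":[0,0,0]},
  {"grip":0,"xyz":[0,0,0],"angular":[0,0,0]},
  {"grip":0,"xyz":[0,0,0],"angular":[0,0,0]},
  {"grip":0,"xyz":[0,0,0],"angular":[0,0,0]},
])

```text
time_s: 16.5
tcp_pos: [0.4909, -0.0539, 0.1005]
ee_rot: [[-0.755, -0.656, -0.0], [-0.656, 0.755, -0.0], [0.0, 0.0, -1.0]]
wrist_force: [-0.3, -0.7, 0.4]
gripper_width: 0.002
gripper_force: 0.0
```

Emit:
move_arm([
  {"grip":0,"xyz":[0,0,0],"angular":[0,0,0]},
  {"grip":0,"xyz":[0,0,0],"angular":[0,0,0]},
  {"grip":0,"xyz":[0,0,0],"angular":[0,0,0]},
  {"grip":0,"xyz":[0,0,0],"angular":[0,0,0]},
  {"grip":0,"xyz":[0,0,0],"angular":[0,0,0]},
  {"grip":0,"xyz":[0,0,0],"angular":[0,0,0]},
  {"grip":0,"xyz":[0,0,0],"angular":[0,0,0]},
  {"grip":0,"xyz":[0,0,0],"angular":[0,0,0]},
  {"grip":0,"xyz":[0,0,0],"angular":[0,0,0]},
  {"grip":0,"xyz":[0,0,0],"angular":[0,0,0]},
])

```text
time_s: 17.5
tcp_pos: [0.4909, -0.0539, 0.1005]
ee_rot: [[-0.755, -0.656, -0.0], [-0.656, 0.755, 0.0], [0.0, 0.0, -1.0]]
wrist_force: [0.5, -0.6, 0.0]
gripper_width: 0.006
gripper_force: 0.0
```

Emit:
move_arm([
  {"grip":0,"xyz":[0,0,0],"angular":[0,0,0]},
  {"grip":0,"xyz":[0,0,0],"angular":[0,0,0]},
  {"grip":0,"xyz":[0,0,0],"angular":[0,0,0]},
  {"grip":0,"xyz":[0,0,0],"angular":[0,0,0]},
  {"grip":0,"xyz":[0,0,0],"angular":[0,0,0]},
  {"grip":0,"xyz":[0,0,0],"angular":[0,0,0]},
])

```text
time_s: 18.1
tcp_pos: [0.4909, -0.0539, 0.1005]
ee_rot: [[-0.755, -0.656, -0.0], [-0.656, 0.755, -0.0], [0.0, 0.0, -1.0]]
wrist_force: [0.1, 0.7, 0.0]
gripper_width: 0.004
gripper_force: 0.0
```

```bash
python3 look.py 8 d.npz; python3 fit.py d.npz
```

```text
18.1 18.45 18.5 [ 0.49089619 -0.05391982  0.10053502] [ 0.06697129 -0.70987727 -0.6656747 ]
last T 18.45 angle 14.281501561352261 w 33.857722383027486 k 0.12 rms 0.05370000206352249 now w 33.857722383027486
66 [np.float64(20.137)]
68 [np.float64(20.21)]
70 [np.float64(20.283)]
72 [np.float64(20.357)]
```

Emit:
move_arm([
  {"grip":0,"xyz":[0,0,0],"angular":[0,0,0]},
  {"grip":0,"xyz":[0,0,0],"angular":[0,0,0]},
  {"grip":0,"xyz":[0,0,0],"angular":[0,0,0]},
  {"grip":0,"xyz":[0,0,0],"angular":[0,0,0]},
  {"grip":0,"xyz":[0,0,0],"angular":[0,0,0]},
  {"grip":0,"xyz":[0,0,0],"angular":[0,0,0]},
  {"grip":0,"xyz":[0,0,0],"angular":[0,0,0]},
  {"grip":0,"xyz":[0,0,0],"angular":[0,0,0]},
  {"grip":0,"xyz":[0,0,0],"angular":[0,0,0]},
  {"grip":0,"xyz":[0,0,0],"angular":[0,0,0]},
])

```text
time_s: 19.5
tcp_pos: [0.4909, -0.0539, 0.1005]
ee_rot: [[-0.755, -0.656, -0.0], [-0.656, 0.755, -0.0], [0.0, -0.0, -1.0]]
wrist_force: [0.4, -0.1, -0.1]
gripper_width: 0.002
gripper_force: 0.0
```

```bash
python3 look.py 8 e.npz; python3 fit.py e.npz
```

```text
19.5 19.85 19.9 [ 0.49091195 -0.05388645  0.10054414] [0.15705214 0.07442602 0.38908163]
last T 19.85 angle 54.33713459303181 w 24.82635593287436 k 0.12 rms 0.06041905214909216 now w 24.82635593287436
66 [np.float64(20.334)]
68 [np.float64(20.419)]
70 [np.float64(20.506)]
72 [np.float64(20.594)]
```

Emit:
move_arm([
  {"grip":0,"xyz":[0,0,0],"angular":[0,0,0]},
  {"grip":0,"xyz":[0,0,0],"angular":[0,0,0]},
  {"grip":0,"xyz":[0,0,0],"angular":[0,0,0]},
  {"grip":0,"xyz":[0,0,0],"angular":[0,0,0]},
  {"grip":0,"xyz":[0,0,0],"angular":[0,0,0]},
  {"grip":0,"xyz":[0,0,0],"angular":[0,0,0]},
  {"grip":0,"xyz":[0,0,2],"angular":[0,0,0]},
  {"grip":0,"xyz":[0,0,4],"angular":[0,0,0]},
  {"grip":0,"xyz":[0,0,12],"angular":[0,0,0]},
  {"grip":0,"xyz":[0,0,12],"angular":[0,0,0]},
])

```text
time_s: 20.9
tcp_pos: [0.4916, -0.0543, 0.0923]
ee_rot: [[-0.753, -0.658, 0.001], [-0.658, 0.753, -0.002], [0.001, -0.002, -1.0]]
wrist_force: [-9.0, 2.3, 28.5]
gripper_width: 0.004
gripper_force: 14.3
```

```bash
python3 look.py 4 f.npz
python3 - <<'E'
from ang import *
a=np.load("a.npz");f=np.load("f.npz")
print(angles(np.concatenate([a["I"],f["I"]]))[40:])
cv2.imwrite("pics/c6.png",cv2.resize(f["I"][-1][150:290,140:340,::-1],(800,560)))
E
```

```text
20.9 21.05 21.1 [ 0.49159685 -0.05414711  0.09225521] [-8.05551836  2.01609631 27.50225283]
[[74.07195503  0.42410181]
 [73.99903793  0.42605203]
 [73.9859475   0.42404934]
 [73.98791525  0.42541682]]
```

View pics/c6.png

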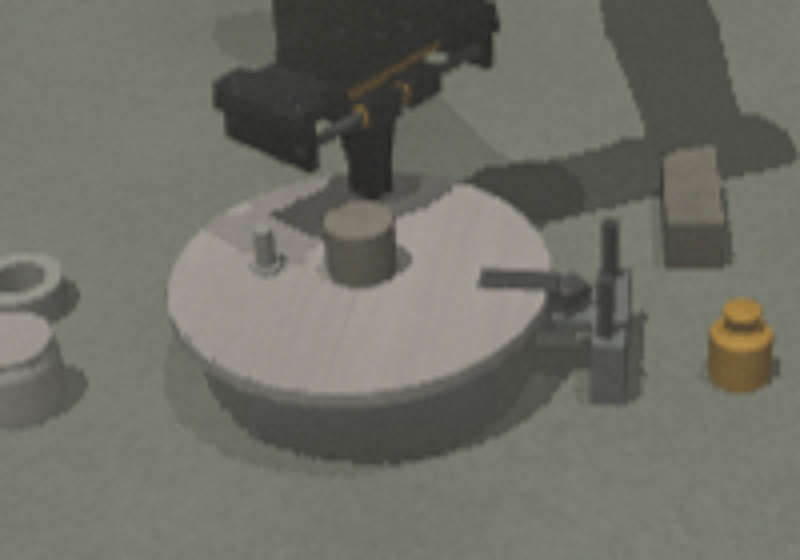

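The tab has stopped at about 74°, with the gate at about 76.5°. Its tip at (590,290) lies between the pins, about 6 mm off centre. The fingertip holds with about 28 N, and everything visible is in place.

```bash
python3 -c "
from station import r
print(r.finish_job())"
```

```text
the job is handed in; nothing more can be done
None
```

The turntable was flicked to about 240°/s (the minimum was 120°/s), then braked with a fingertip so the tab stopped between the pins, about 6 mm off centre by camera; I handed the job in with the fingertip still pressed at about 28 N.

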